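# Lock a drive module into the repair holder

## Robot

A 6-joint arm with a two-finger parallel gripper is mounted at the origin on the work surface. World frame = base frame: x ahead of the robot, y to its left, z up, the work surface at z = 0. Lengths are in m, angles in degrees, forces in N, time in s.
With the tool pointing down it reaches from about 0.325 to 0.775 m from the base axis. Payload 5.5 kg.
Tool frame: the origin (TCP) lies at the very end of the fingers, on their centre line; the grasp point (between the pads) lies 19 mm behind it; z points along the fingers, y is the line along which they close (so a half turn about z gives the same grasp; the last joint's range is limited). The gripper opens to 88 mm and grips with 3 to 60 N. Pads are 20 mm wide; open, the fingers measure 115 mm over their backs; the gripper's body (75 mm by 178 mm) begins 61 mm behind the grasp point.
Start: joints at [69.517, 5.22, 70.514, -0, 104.267, -3.249], TCP at [0.178, 0.573, 0.223] pointing down, gripper open.
Joint ranges: [-164.24, 164.24], [-49.07, 125.15], [9.68, 141.18], [-86.29, 266.29], [3.28, 154.24], [-151.56, 151.56]. Speed limits (degrees/s): [147.25, 147.25, 172.46, 180, 180, 180].

## Interface

Orientations are given as [roll, pitch, yaw] about the fixed x, y, z axes, in that order (R = Rz(yaw) Ry(pitch) Rx(roll)).
In Python, from cell import monitor, read_camera, camera_info, ticket gives the robot as it stands.
- The arm moves only by the shell command python3 -m creep 'ROWS' [OPENING] [FORCE]. ROWS is JSON, one flat list of numbers, 4 for each row, row after row: the shift along the world's x, y, z in mm, then the turn about the world's z in rad. A call has 1 to 8 rows; each row shifts and turns the commanded pose from where the row before left it; what a row does not reach is not made up. A row lasts 1/10 s, in which the tool goes at most 50 mm and 8.59 degrees, less where a joint would pass 70% of its speed; a pose out of reach is approached as far as the arm can. A call is refused whole if a number of a shift passes 50 or a number of a turn 0.15, either way. A call with a gripper value outside its range is refused whole. OPENING is the opening in per cent of the stroke, from 0 (shut) to 100 (fully open), set as the call begins (- or left out, the last holds). The fingers move at their own pace and stop on an object; FORCE is the grip in N (left out, the last holds). Time passes only in rows, so rows that do not move let the fingers close. It gives the time, the measured TCP pose, the force, the opening and the grip force at its end, in the units of the state.
- monitor.read_state(): the state, without advancing time (a new reading comes with each control period).
- read_camera(name): name is "scene" or "top" or "wrist"; returns (picture, depth): 384x512x3 uint8, blue, green, red; 384x512 float32, m along the optical axis (not along the pixel's ray), 0 where there is no reading.
- camera_info(name): a dict with "intrinsics" (3x3 intrinsics, pixels), "rvec" (rotation vector, rad) and "tvec" (3), from world to camera coordinates, as OpenCV has them. Camera axes: x right, y down, z forward; pixel columns grow to the right and rows downward; lengths in m; the calibration is good to about 2 mm. A picture is of the moment at which its call begins: read the wrist's pose just before it. camera_info takes no time and is no camera call; for the wrist camera it gives the pose at the moment of the call.
- ticket.job_done(): hands the job in; it is judged then, once.
The state is a dict: "time_s": time; "qpos": joint angles; "joint_vel": joint speeds; "effort": joint torques, N m; "position": TCP position; "tcp_rot": TCP orientation; "wrist_force": force on the tool from outside, world axes, zero at the start; "moment": the same for the moment, N m; "gripper_width": finger opening in m; "grip_force": force on a finger pad.
Only numpy, scipy, OpenCV 4.12 (cv2) and the standard library are available. Lean on these libraries where they do the work, as an engineer would, in place of code of your own. Each camera call takes 0.05 s, during which the arm holds its last target. There are 200 camera calls.

## Task

Push the loose drive module fully home against the end stop of the repair holder, then turn the cam knob clockwise until its sprung roller drops into the notch, so that the tongue holds the module's foot, and let go. Push and turn gently, do not force the cam on past the notch, and leave the other things on the bench alone.

Things in the scene. Friction and masses are not known exactly. Their poses are not given: they have to be found in the camera images.
- holder: Repair holder, bolted down: dark steel plate 200 (x) x 220 (y) x 12 mm. Origin on the guide's centre line at the plate's underside; x along the guide towards the end stop, z up; plate spans x -110 to 90, y -175 to 45 mm. Guide: two aluminium rails along x, 53 mm apart about y = 0, tops 22 mm above the bench. Knob axis: vertical at x -17.5, y -78 mm
- end_stop (a point): Centre of the end stop's face (aluminium block across the guide, top 40 mm above the bench), at x 70, y 0 mm of the holder, 26 mm above the bench; its frame is the holder's. The module is home when its front face lies on this face
- module: Loose drive module in the guide, 0.2 to 0.45 kg, 115 long, 50 mm wide, x towards the end stop; origin on its underside at half length. Front 60 mm: aluminium block 34 mm high (top 46 mm above the bench). Rear 55 mm: flat steel foot 12 mm high (top 24 mm above the bench). Front face at x 57.5 mm. Starts 35 to 50 mm short of home
- module_push (a point): Where to push: centre of the upright rear face of the module's tall block, which rises above the foot; 35 mm above the bench; face 50 mm wide, free from 24 to 46 mm above the bench. The block's front face is 60 mm ahead (x) of this point. Home: this point is 60 mm short of the end stop's face
- knob: Origin on the knob's vertical axis, 26 mm above the bench; x along its grip, z up. Grip: black upright bar 44 long, 14 thick, 46 to 80 mm above the bench. Turns clockwise from above; takes up to 0.3 N m. The notch in the rim of its steel cam plate (radius 35 mm, 36 to 42 mm up) comes 0.6 to 1.4 rad on from the start, different each time. There the roller snaps in and pulls the knob on (0.2 to 0.35 N m); past it: a steep wall
- tongue_tip (a point): Tip of the steel tongue under the cam, 13 mm wide, 74 mm from the knob axis along the knob's x, 27 to 33 mm above the bench; turns with the knob. Starts pointing backwards beside the guide; locked, it lies across the module's foot. It clears the foot but not the tall block
- plunger: Sprung plunger: level steel rod with an 8 mm roller against the cam's rim and a black button at its outer end; origin at the roller's centre, 38.5 mm above the bench. Its distance from the knob axis: 36 mm at the start, 38 mm on the crest just before the notch, 32 to 33.5 mm fully down in the notch. The spring presses the roller on the cam with 8 to 12 N
- bracket_top (a point): Top of the plunger's aluminium bracket, 45 mm above the bench, 66 mm from the knob axis, on the side of the knob away from the guide; clamped at a different angle about the knob each time
- screwdriver: Bystander: screwdriver with an orange handle lying on the bench; origin under its middle
- bottle: Bystander: white plastic bottle, 36 mm in diameter, 100 mm tall, standing; origin at the centre of its underside
- parts_tray: Bystander: grey open tray 100 x 75 x 25 mm; origin at the centre of its underside
There are look-alikes about, which are no part of the job. What is shaped like the module but purple is not meant.

How it is judged:
By the outcome, as a careful person would: the job done as asked, in the order asked, and still so for the second after the job is handed in, with the robot touching nothing.
It also fails if it takes over 59 s, if anything falls off the work surface, if the arm or the gripper's body presses on something with over 40 N, if the wrist force passes 120 N, or if a joint passes its speed limit or range.

## Working session

There is one attempt and no reset: what is moved stays moved. The work goes in short steps, Python scripts to look and compute and a shell command to move; the robot and the scene stay as the last step left them, time stands still between calls to the robot, and variables do not carry over. Pictures are saved under pics/ and viewed, at most 10 in all, crops included, and the job is handed in when it is done.

```bash
mkdir -p pics
cat > h.py <<'E'
import numpy as np, cv2
from cell import monitor, read_camera, camera_info, ticket
def cam(n):
    i=camera_info(n); K=np.array(i["intrinsics"],float).reshape(3,3); R=cv2.Rodrigues(np.array(i["rvec"],float))[0]; t=np.array(i["tvec"],float).ravel()
    return K,R,t
def ray(c,u,v):
    K,R,t=c; d=R.T@np.linalg.inv(K)@np.array([u,v,1.]); return -R.T@t,d
def plane(c,u,v,z):
    o,d=ray(c,u,v); return o+d*(z-o[2])/d[2]
def deep(c,D,u,v):
    o,d=ray(c,u,v); z=np.median(D[int(v)-1:int(v)+2,int(u)-1:int(u)+2]); return o+d*z
def proj(c,p):
    K,R,t=c; q=K@(R@np.array(p,float)+t); return q[:2]/q[2]
E
ls
python3 - <<'E'
from h import *
a,d=read_camera("top"); b,e=read_camera("scene")
np.savez("s0.npz",a=a,d=d,b=b,e=e)
cv2.imwrite("pics/top0.png",cv2.resize(a,(800,600))); cv2.imwrite("pics/sc0.png",cv2.resize(b,(800,600)))
s=monitor.read_state(); print(s["time_s"],s["position"],s["tcp_rot"],s["wrist_force"])
E
```

```text
h.py
pics
0.1 [0.17768843 0.57281007 0.22163692] [-1.79900396e+02 -4.41374086e-03  1.62765935e+02] [ 1.23084725 -0.06848624  0.05711086]
```

View pics/top0.png

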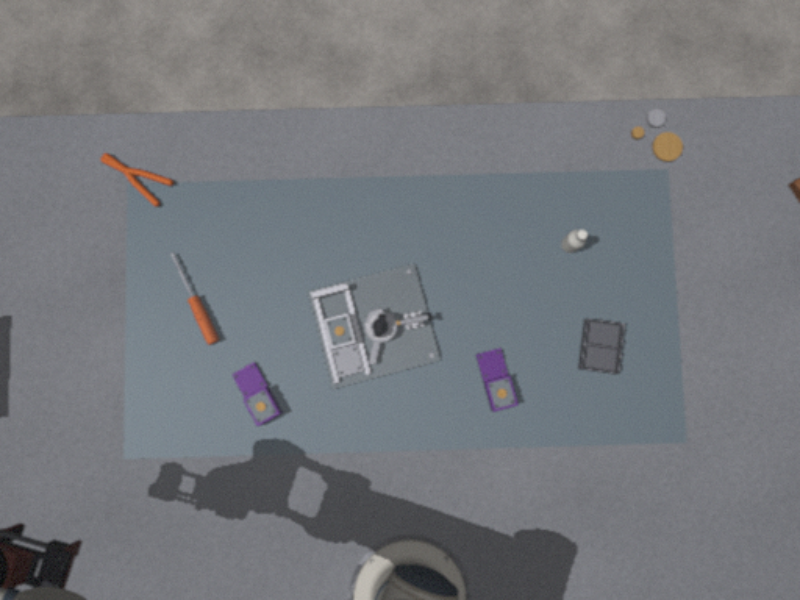

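View pics/sc0.png

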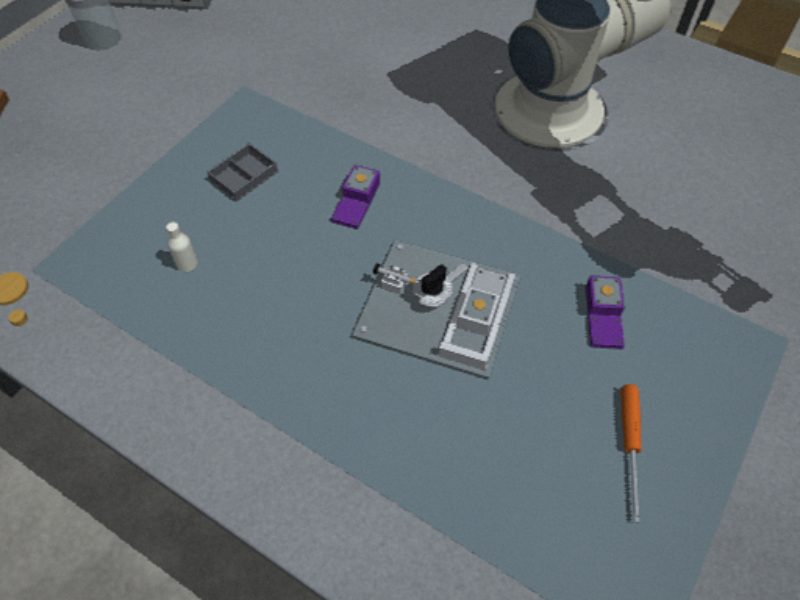

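Candidates for the module, in the 800x600 top view: silver block with an orange dot in the guide (341,331), purple look-alikes at (257,395) and (497,380). I choose the silver one between the rails. The end stop is at (331,291), the knob at (380,325), the tongue points back to (376,355), and the plunger bracket is at (415,320).

Run:
```python
from h import *
z=np.load("s0.npz"); c=cam("top"); s=cam("scene"); f=.64
for n,u,v,h in [("mod",341,331,.046),("stop",331,291,.04),("knob",380,325,.08),("tongue",376,358,.03),("brk",415,320,.045),("railrear",338,382,.022),("platefr",417,265,.012),("platerr",440,357,.012),("platerl",333,386,.012)]:
    print(n,plane(c,u*f,v*f,h).round(4),deep(c,z["d"],u*f,v*f).round(4))
for n,u,v,h in [("mod",479,305,.046),("knob",436,272,.08)]:
    print(n,plane(s,u*f,v*f,h).round(4),deep(s,z["e"],u*f,v*f).round(4))
K,R,t=cam("wrist"); p=np.array(monitor.read_state()["position"]); C=-R.T@t
print("wristcam",C-p,R[2],R[0],K[0,0])
```

```text
mod [0.5081 0.115  0.046 ] [0.508  0.1147 0.0488]
stop [0.5867 0.1335 0.04  ] [0.5867 0.1335 0.0401]
knob [0.515  0.0388 0.08  ] [0.515  0.0388 0.0794]
tongue [0.455  0.0499 0.03  ] [0.455  0.0498 0.0316]
brk [ 0.5254 -0.0275  0.045 ] [ 0.5257 -0.0275  0.0415]
railrear [0.4109 0.125  0.022 ] [0.4109 0.1255 0.0168]
platefr [ 0.6377 -0.0352  0.012 ] [ 0.6391 -0.0354  0.0037]
platerr [ 0.4539 -0.0749  0.012 ] [ 0.454  -0.0751  0.0095]
platerl [0.4033 0.1359 0.012 ] [0.4033 0.1363 0.0079]
mod [0.5107 0.122  0.046 ] [0.5127 0.1227 0.0491]
knob [0.5149 0.0455 0.08  ] [0.5145 0.0453 0.0794]
wristcam [-0.07790479  0.02501173  0.1625445 ] [ 0.28469039 -0.08961719 -0.95442137] [ 0.29616421  0.9551361  -0.00134271] 323.0511203526905
```

```bash
python3 -m creep '[22,-42,0,0.09, 22,-42,0,0.09, 22,-42,0,0.09, 22,-42,0,0.09, 22,-42,0,0.08, 22,-42,0,0.08, 22,-42,0,0, 22,-42,0,0]' 0 20; python3 -m creep '[22,-42,0,0, 22,-42,0,0, 20,-42,0,0, 0,0,0,0, 0,0,0,0]'
python3 - <<'E'
from h import *
K,R,t=cam("wrist"); a,d=read_camera("wrist"); np.savez("w1.npz",a=a,d=d,K=K,R=R,t=t)
cv2.imwrite("pics/w1.png",cv2.resize(a,(800,600)))
s=monitor.read_state(); print(s["time_s"],s["position"],s["tcp_rot"],s["qpos"],s["gripper_width"])
E
```

```text
time_s: 0.9
position: [0.3541, 0.2353, 0.2223]
tcp_rot: [-180.0, -0.0, -167.4]
wrist_force: [0.7, 1.0, 0.6]
gripper_width: 0.0272
grip_force: 0.0
time_s: 1.4
position: [0.4178, 0.1104, 0.2222]
tcp_rot: [180.0, -0.1, -167.6]
wrist_force: [-0.9, 1.1, -0.9]
gripper_width: 0.0005
grip_force: 0.0
1.45 [0.41750067 0.11137375 0.22231712] [ 1.79964488e+02 -4.43592815e-02 -1.67476429e+02] [ 1.03961211e+01 -2.07426273e+01  9.42121325e+01  3.53083616e-02
  1.06576139e+02 -9.21173766e+01] 0.00043596152520860947
```

View pics/w1.png

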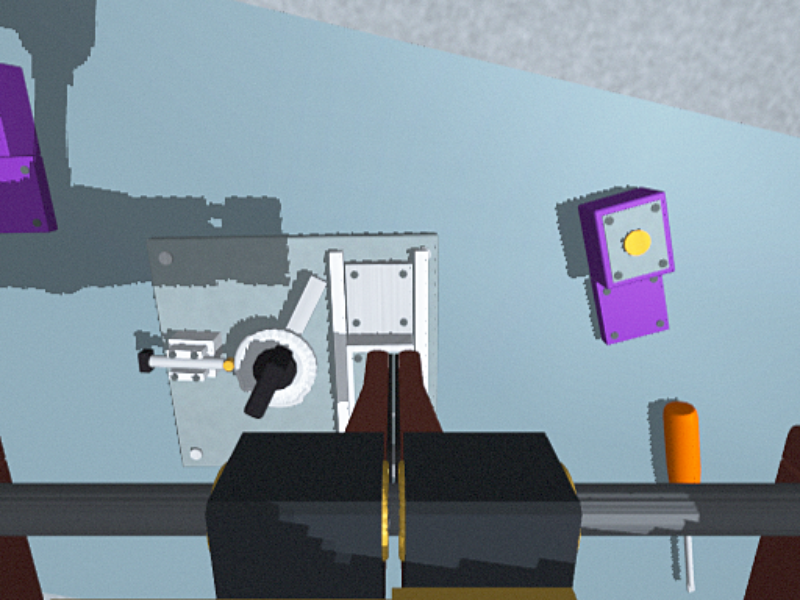

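The silver module's foot is at (378,298), with the rear face of the tall block starting at about (378,340). The rails run vertically at x=337 and 421. The knob grip runs from (255,410) to (285,355), the tongue tip is at (315,283), the roller is at (229,366) with its bracket to the left at (190,358).

Run:
```python
from h import *
z=np.load("w1.npz"); c=(z["K"],z["R"],z["t"]); f=.64
print("cam",(-c[1].T@c[2]).round(3))
def P(n,u,v,h): print(n,plane(c,u*f,v*f,h).round(4),deep(c,z["d"],u*f,v*f).round(4))
P("railL rear",334,252,.022);P("railL fr",338,400,.022);P("railR rear",421,252,.022);P("railR mid",424,345,.022)
P("foot rearL",348,265,.024);P("foot rearR",411,265,.024);P("foot frontL",347,333,.024);P("foot frontR",413,333,.024)
P("blk topL",350,347,.046);P("blk mid top",360,352,.046)
P("platerl",437,236,.012);P("platerr",150,240,.012);P("platefr",184,466,.012)
P("grip1",255,408,.08);P("grip2",285,357,.08);P("tongue tip",317,279,.033);P("roller",229,366,.0385);P("brk",190,340,.045)
P("knobc",272,376,.08)
g=cv2.cvtColor(z["a"],cv2.COLOR_BGR2GRAY).astype(int)
print("row profile",[(v,g[v,int(378*f)-6:int(378*f)+6].mean().round()) for v in range(208,228)])
cv2.imwrite("pics/w1c.png",cv2.resize(z["a"][140:290,80:290],None,fx=3.8,fy=3.8,interpolation=cv2.INTER_CUBIC))
```

```text
cam [0.338 0.093 0.385]
railL rear [0.4268 0.0686 0.022 ] [0.427  0.0685 0.0211]
railL fr [0.546  0.0938 0.022 ] [0.5457 0.0938 0.0224]
railR rear [0.4131 0.131  0.022 ] [0.4131 0.131  0.022 ]
railR mid [0.4845 0.1503 0.022 ] [0.4844 0.1503 0.0223]
foot rearL [0.4337 0.0806 0.024 ] [0.4337 0.0806 0.024 ]
foot rearR [0.4238 0.1258 0.024 ] [0.4239 0.1259 0.0234]
foot frontL [0.4866 0.09   0.024 ] [0.4876 0.0899 0.0218]
foot frontR [0.4758 0.1394 0.024 ] [0.4766 0.1397 0.022 ]
blk topL [0.4879 0.0943 0.046 ] [0.4879 0.0943 0.0459]
blk mid top [0.4902 0.1022 0.046 ] [0.4896 0.1022 0.0473]
platerl [0.4007 0.1409 0.012 ] [0.4008 0.141  0.0115]
platerr [ 0.4497 -0.0682  0.012 ] [ 0.4499 -0.0686  0.0113]
platefr [ 0.6432 -0.0247  0.012 ] [ 0.6516 -0.0279  0.0017]
grip1 [0.5309 0.0396 0.08  ] [0.5306 0.0397 0.0804]
grip2 [0.489  0.0538 0.08  ] [0.4971 0.0517 0.0636]
tongue tip [0.4464 0.0609 0.033 ] [0.4464 0.0609 0.0327]
roller [0.5259 0.0084 0.0385] [0.5237 0.0094 0.0425]
brk [ 0.5078 -0.0201  0.045 ] [ 0.5147 -0.0247  0.0312]
knobc [0.5045 0.0474 0.08  ] [0.5041 0.0475 0.0808]
row profile [(208, np.float64(226.0)), (209, np.float64(226.0)), (210, np.float64(226.0)), (211, np.float64(228.0)), (212, np.float64(236.0)), (213, np.float64(157.0)), (214, np.float64(109.0)), (215, np.float64(120.0)), (216, np.float64(122.0)), (217, np.float64(122.0)), (218, np.float64(120.0)), (219, np.float64(115.0)), (220, np.float64(130.0)), (221, np.float64(237.0)), (222, np.float64(255.0)), (223, np.float64(240.0)), (224, np.float64(141.0)), (225, np.float64(45.0)), (226, np.float64(37.0)), (227, np.float64(40.0))]
```

View pics/w1c.png

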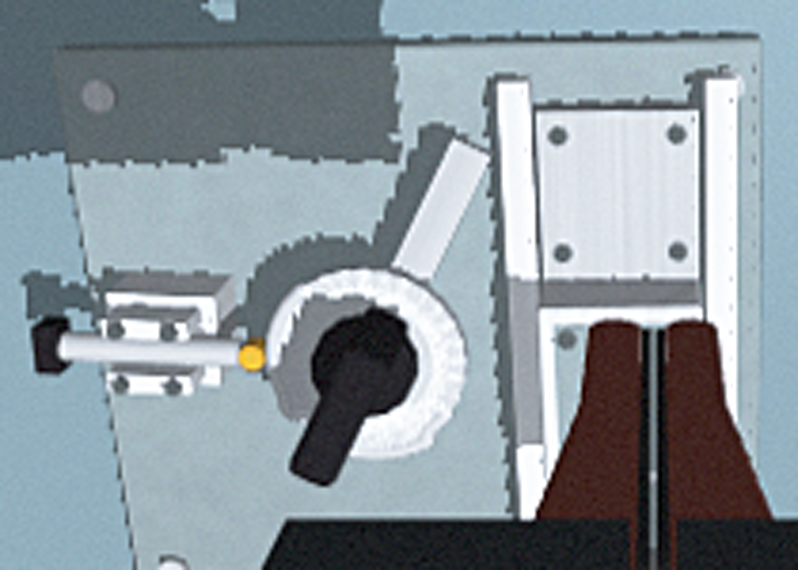

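Close crop confirms the choice: the silver foot and block between the rails. In this crop the roller is at (252,354), the grip's end at (317,475), and the tongue tip at (468,150). Push face ≈ (0.481, 0.114), travel ≈ 47 mm along a heading of 12.5°.

```bash
python3 -m creep '[7,-1,-47,0, 7,-1,-47,0, 7,-1,-47,0, 7,-1,-46,0, 0,0,0,0, 0,0,0,0]' && python3 -m creep '[6,1.3,0,0, 6,1.3,0,0, 3,0.6,0,0, 3,0.6,0,0, 3,0.6,0,0, 3,0.6,0,0, 0,0,0,0]'
```

```text
time_s: 2.05
position: [0.4449, 0.1084, 0.0361]
tcp_rot: [180.0, -0.1, -167.3]
wrist_force: [-0.1, 0.6, 0.2]
gripper_width: 0.0005
grip_force: 0.0
time_s: 2.75
position: [0.47, 0.112, 0.0356]
tcp_rot: [180.0, -0.0, -167.5]
wrist_force: [0.2, -0.5, 0.0]
gripper_width: 0.0007
grip_force: 0.0
```

```bash
python3 -m creep '[3,0.7,0,0, 3,0.7,0,0, 3,0.7,0,0, 3,0.7,0,0, 3,0.7,0,0, 3,0.6,0,0, 3,0.6,0,0]' && python3 -m creep '[3,0.7,0,0, 3,0.7,0,0, 3,0.7,0,0, 3,0.6,0,0, 2,0.4,0,0, 2,0.4,0,0]'
```

```text
time_s: 3.45
position: [0.491, 0.1169, 0.0355]
tcp_rot: [180.0, -0.0, -167.4]
wrist_force: [-1.8, -0.4, 0.5]
gripper_width: 0.0008
grip_force: 1.2
time_s: 4.05
position: [0.5069, 0.1203, 0.0355]
tcp_rot: [180.0, -0.0, -167.4]
wrist_force: [-1.7, 0.3, -0.7]
gripper_width: 0.0005
grip_force: 0.8
```

```bash
for i in 1 2 3; do :; done; python3 -m creep '[1,0.2,0,0, 1,0.2,0,0, 1,0.2,0,0, 1,0.2,0,0, 1,0.2,0,0]' | grep -E "posi|wrist"; python3 -m creep '[1,0.2,0,0, 1,0.2,0,0, 1,0.2,0,0]' | grep -E "posi|wrist"; python3 -m creep '[1,0.2,0,0]' | grep -E "posi|wrist"
```

```text
position: [0.5118, 0.1213, 0.0356]
wrist_force: [-1.7, 0.5, -1.0]
position: [0.5144, 0.1218, 0.0356]
wrist_force: [-5.3, -1.0, 1.7]
position: [0.5144, 0.1218, 0.0356]
wrist_force: [-10.6, -2.0, 4.9]
```

```bash
python3 -m creep '[0.5,0.1,0,0, 0,0,0,0]' | grep -E "posi|wrist"; python3 -m creep '[-4,-0.9,0,0, -6,-1.3,0,0, -6,-1.3,0,0, 0,0,40,0, 0,0,48,0, 20,-8,45,0, 35,-10,30,0, 40,-10,20,0]'  | grep -E "posi|wrist"; python3 -m creep '[20,-5,0,0,0,0,0,0,0,0,0,0]'| grep -E "posi|wrist"
python3 - <<'E'
from h import *
K,R,t=cam("wrist"); a,d=read_camera("wrist"); np.savez("w2.npz",a=a,d=d,K=K,R=R,t=t)
cv2.imwrite("pics/w2.png",cv2.resize(a[:300],(800,469),interpolation=cv2.INTER_CUBIC))
s=monitor.read_state(); print(s["time_s"],s["position"],s["tcp_rot"],s["qpos"].round(1))
E
```

```text
position: [0.5145, 0.1218, 0.0357]
wrist_force: [-9.6, -2.6, 4.4]
position: [0.5966, 0.0906, 0.2236]
wrist_force: [0.6, 0.4, 0.6]
position: [0.6147, 0.0857, 0.2178]
wrist_force: [-0.0, 0.7, -0.2]
6.3 [0.61430337 0.08594234 0.21803503] [ 1.79976675e+02 -7.57439656e-02 -1.67427701e+02] [  4.8   8.4  67.5   0.  104.1 -97.8]
```

View pics/w2.png

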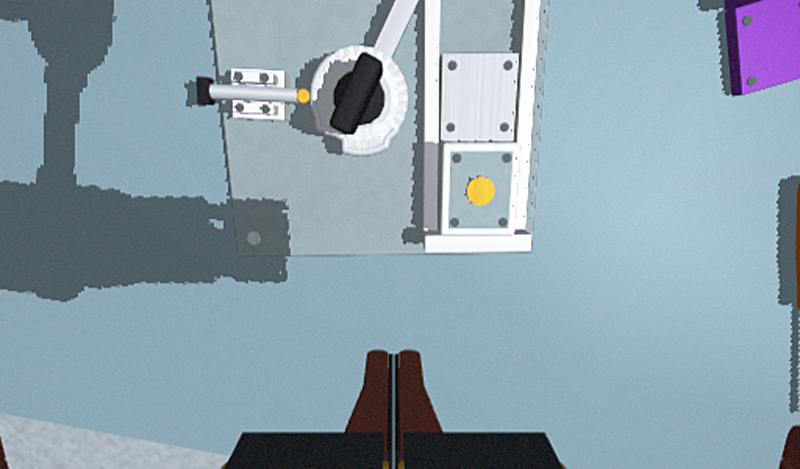

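The module's front lies on the end stop (no gap at (477,234)). The grip top runs from (342,130) to (370,57), the roller is at (303,96), and the notch in the cam rim is near (335,143). Now measuring the grip, axis, notch and roller.

Run:
```python
from h import *
z=np.load("w2.npz"); c=(z["K"],z["R"],z["t"]); a=z["a"].astype(int); d=z["d"]
o,_=ray(c,0,0); vv,uu=np.mgrid[0:384,0:512]
rays=np.einsum('ij,jkl->ikl',c[1].T@np.linalg.inv(c[0]),np.array([uu,vv,np.ones_like(uu)],float))
P=o[:,None,None]+rays*d
near=(np.hypot(P[0]-.517,P[1]-.043)<.075)
m=near&(P[2]>.075)&(P[2]<.086)
r=cv2.minAreaRect(np.stack([P[0][m],P[1][m]],1).astype(np.float32)*1000); print("grip top",m.sum(),r,P[2][m].mean())
# cam plate by known plane
m2=near&(P[2]>.0385)&(P[2]<.046)
pts=np.stack([P[0][m2],P[1][m2]],1)*1000
ax=np.array(r[0])
q=pts-ax; ang=np.degrees(np.arctan2(q[:,1],q[:,0])); R=np.hypot(*q.T)
print([(k,round(R[(ang>=k)&(ang<k+10)&(R<45)].max(initial=0),1)) for k in range(-180,180,10)])
# roller yellow
y=(a[...,2]>180)&(a[...,1]>120)&(a[...,0]<90)&near
v,u=np.nonzero(y); p=plane(c,u.mean(),v.mean(),.0425)*1000; print("roller",y.sum(),p,np.median(P[2][y]),np.degrees(np.arctan2(*(p[:2]-ax)[::-1])),np.hypot(*(p[:2]-ax)))
cv2.imwrite("pics/w2c.png",cv2.resize(z["a"][20:110,180:290],None,fx=6.5,fy=6.5,interpolation=cv2.INTER_CUBIC))
```

```text
grip top 857 ((517.343505859375, 42.587257385253906), (14.066718101501465, 43.85420227050781), 75.051025390625) 0.0799345073895135
[(-180, np.float64(30.2)), (-170, np.float64(30.3)), (-160, np.float64(30.0)), (-150, np.float64(30.4)), (-140, np.float64(30.2)), (-130, np.float64(31.9)), (-120, np.float64(31.6)), (-110, np.float64(31.5)), (-100, np.float64(31.8)), (-90, np.float64(44.6)), (-80, np.float64(44.9)), (-70, np.float64(31.8)), (-60, np.float64(32.8)), (-50, np.float64(33.3)), (-40, np.float64(32.1)), (-30, np.float64(29.1)), (-20, np.float64(32.1)), (-10, np.float64(34.5)), (0, np.float64(34.8)), (10, np.float64(34.6)), (20, np.float64(34.7)), (30, np.float64(34.5)), (40, np.float64(34.9)), (50, np.float64(31.7)), (60, np.float64(31.7)), (70, np.float64(30.0)), (80, np.float64(30.1)), (90, np.float64(30.2)), (100, np.float64(29.9)), (110, np.float64(30.3)), (120, np.float64(30.3)), (130, np.float64(29.9)), (140, np.float64(30.2)), (150, np.float64(30.2)), (160, np.float64(30.3)), (170, np.float64(30.2))]
roller 57 [523.39788246   7.95091475  42.5       ] 0.04230928983231785 -80.08496355896288 35.1615088830058
```

View pics/w2c.png

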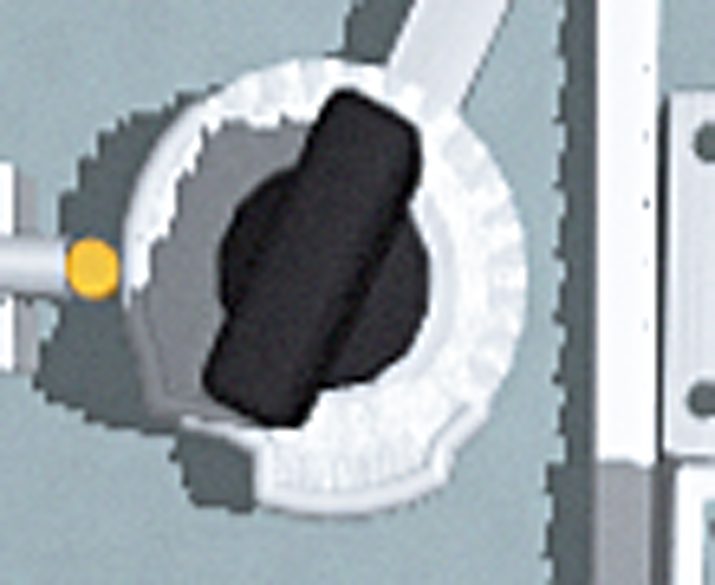

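Grip: axis (0.5173, 0.0426), bar heading 165°, top at z 0.080. The roller is at −80° and the notch at about −27°, so about 0.9 rad of clockwise turn. Moving above the knob with fingers part open.

```bash
python3 -m creep '[-24,-11,-10,-0.12, -24,-11,-10,-0.12, -24,-11,-10,-0.12, -25,-10.5,-10,-0.12, 0,0,-40,0, 0,0,0,0, 0,0,0,0]' 48 10
python3 - <<'E'
from h import *
K,R,t=cam("wrist"); a,d=read_camera("wrist"); np.savez("w3.npz",a=a,d=d,K=K,R=R,t=t)
cv2.imwrite("pics/w3.png",a)
s=monitor.read_state(); p=np.array(s["position"]); print(s["time_s"],p,s["tcp_rot"],s["qpos"].round(1)); print(np.array([.5173,.0426,.052])-p)
E
```

```text
time_s: 7.0
position: [0.5171, 0.0426, 0.1385]
tcp_rot: [-180.0, -0.1, 165.1]
wrist_force: [0.1, -0.8, 0.7]
gripper_width: 0.0424
grip_force: 0.0
7.05 [0.5181734  0.04262369 0.1399337 ] [1.79978497e+02 5.10197566e-02 1.65111729e+02] [  0.9  -7.3  91.2   0.   96.  -74.2]
[-8.73401277e-04 -2.36877385e-05 -8.79337041e-02]
```

View pics/w3.png

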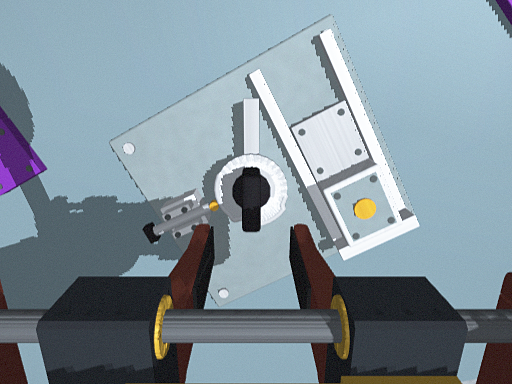

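The grip (252,200) is aligned with and centred between the open fingers (at 205 and 300). I'll go down and close.

```bash
python3 -m creep '[0,0,-35,0, 0,0,-30,0, 0,0,-15,0, 0,0,-6,0, 0,0,0,0, 0,0,0,0]'; python3 -m creep '[0,0,0,0,0,0,0,0,0,0,0,0,0,0,0,0,0,0,0,0,0,0,0,0]' 0 10;python3 -m creep '[0,0,0,0,0,0,0,0]' 0 35
```

```text
time_s: 7.65
position: [0.5194, 0.0422, 0.0545]
tcp_rot: [180.0, 0.1, 165.1]
wrist_force: [-0.5, -0.1, 0.7]
gripper_width: 0.0423
grip_force: 0.0
time_s: 8.25
position: [0.5183, 0.0418, 0.053]
tcp_rot: [-180.0, 0.0, 165.0]
wrist_force: [-0.4, -2.3, 3.6]
gripper_width: 0.0136
grip_force: 10.0
time_s: 8.45
position: [0.5184, 0.0418, 0.053]
tcp_rot: [-180.0, 0.0, 165.0]
wrist_force: [-2.0, -3.5, 3.4]
gripper_width: 0.0136
grip_force: 35.0
```

```bash
cat > st.py <<'E'
from h import *
s=monitor.read_state(); print(round(s["time_s"],2),np.round(s["position"],4),"yaw",np.round(s["tcp_rot"][2],2),"F",np.round(s["wrist_force"],1),"M",np.round(s["moment"],3),s["grip_force"])
E
python3 st.py; python3 -m creep '[0,0,0,-0.05,0,0,0,-0.05,0,0,0,-0.05,0,0,0,-0.05]' >/dev/null; python3 st.py;  python3 -m creep '[0,0,0,-0.05,0,0,0,-0.05,0,0,0,-0.05,0,0,0,-0.05]' >/dev/null; python3 st.py
```

```text
8.45 [0.5184 0.0418 0.053 ] yaw 165.04 F [-2.  -3.5  3.4] M [-0.547  0.235  0.058] 34.99980926513672
8.85 [0.5183 0.0416 0.053 ] yaw 153.47 F [-3.2 -4.7  5.8] M [-0.663  0.467 -0.005] 35.0008749961853
9.25 [0.5181 0.0413 0.053 ] yaw 142.0 F [-2.1 -4.7  4.6] M [-0.911  0.349  0.155] 34.998940229415894
```

```bash
python3 -m creep '[0,0,0,-0.05,0,0,0,-0.05,0,0,0,-0.05,0,0,0,-0.05,0,0,0,0]' >/dev/null; python3 st.py;  for x in 1; do python3 -m creep '[0,0,0,-0.03,0,0,0,-0.03,0,0,0,0]' >/dev/null; python3 st.py; done
python3 - <<'E'
from h import *
a,d=read_camera("wrist"); b,e=read_camera("scene"); 
cv2.imwrite("pics/w4.png",np.hstack([cv2.resize(a[100:280,120:340],(440,360)),cv2.resize(b[140:240,220:340],(360,300),interpolation=cv2.INTER_CUBIC)[:, :360] if 0 else cv2.resize(b[140:240,220:320],(360,360),interpolation=cv2.INTER_CUBIC)]))
E
```

```text
9.75 [0.5179 0.0411 0.053 ] yaw 130.56 F [-3.8 -6.6  4.3] M [-0.992  0.569  0.031] 35.002405643463135
10.05 [0.5178 0.041  0.053 ] yaw 127.14 F [-4.4 -6.4  5.5] M [-0.986  0.736 -0.146] 35.00550627708435
```

View pics/w4.png

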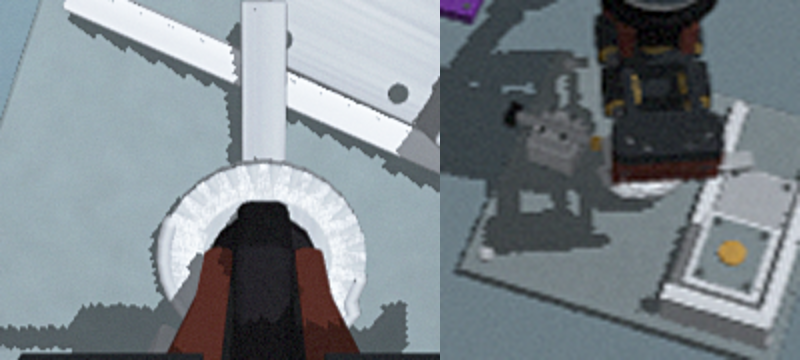

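```bash
cat > st2.py <<'E'
from h import *
import os
def roll(b,c):
    a=b.astype(int); y=(a[...,2]-a[...,0]>50)&(a[...,2]>110)&(a[...,1]*1.0>.5*a[...,2])
    v,u=np.nonzero(y); P=np.array([plane(c,i,j,.0425) for i,j in zip(u,v)]).reshape(-1,3); q=P[:,:2]-[.5173,.0426]
    r=np.hypot(*q.T); an=np.degrees(np.arctan2(q[:,1],q[:,0])); k=(r<.05)&(r>.02)&(an<-50)&(an>-110)
    return k.sum(), np.round(P[k].mean(0)*1000,1) if k.any() else None, np.round(r[k].mean()*1000,1) if k.any() else None
c=cam("scene")
if not os.path.exists("r0"): print("start",roll(np.load("s0.npz")["b"],c)); open("r0","w")
M=[]
for _ in range(2):
    b,_d=read_camera("scene"); s=monitor.read_state(); M.append(s["moment"][2])
print(round(s["time_s"],2),"yaw",np.round(s["tcp_rot"][2],2),"F",np.round(s["wrist_force"],1),"Mz",np.round(M,2),roll(b,c))
E
python3 st2.py; python3 -m creep '[0,0,0,-0.03,0,0,0,-0.03]' >/dev/null; python3 st2.py;python3 -m creep '[0,0,0,-0.03,0,0,0,0]' >/dev/null; python3 st2.py;python3 -m creep '[0,0,0,-0.03,0,0,0,0]' >/dev/null; python3 st2.py
```

```text
start (np.int64(7), array([524. ,   9.1,  42.5]), np.float64(34.3))
10.25 yaw 127.19 F [-4.1 -5.7  5.3] Mz [-0.06 -0.03] (np.int64(0), None, None)
10.55 yaw 123.69 F [-5.2 -6.   6.7] Mz [-0.16 -0.23] (np.int64(0), None, None)
10.85 yaw 122.01 F [-5.2 -6.5  5.8] Mz [-0.26 -0.21] (np.int64(2), array([523.1,   5. ,  42.5]), np.float64(38.1))
11.15 yaw 120.28 F [-5.4 -5.6  8.7] Mz [-0.3  -0.24] (np.int64(0), None, None)
```

```bash
python3 -m creep '[0,0,0,-0.03,0,0,0,0]' >/dev/null; python3 st2.py;python3 -m creep '[0,0,0,-0.03,0,0,0,0]' >/dev/null; python3 st2.py
python3 - <<'E'
from h import *
b,e=read_camera("scene"); t,_=read_camera("top"); s0=np.load("s0.npz")
f=lambda x,r: cv2.resize(x[r],(390,290),interpolation=cv2.INTER_CUBIC)
r=np.s_[160:200,235:290]
cv2.imwrite("pics/s5.png",np.vstack([np.hstack([f(s0["b"],r),f(b,r)]),np.hstack([f(s0["a"],np.s_[185:225,225:280]),f(t,np.s_[185:225,225:280])])]))
E
```

```text
11.45 yaw 118.57 F [-6.  -6.3  9.7] Mz [-0.29 -0.19] (np.int64(0), None, None)
11.75 yaw 116.85 F [-5.8 -5.7  5.8] Mz [-0.29 -0.32] (np.int64(0), None, None)
```

View pics/s5.png

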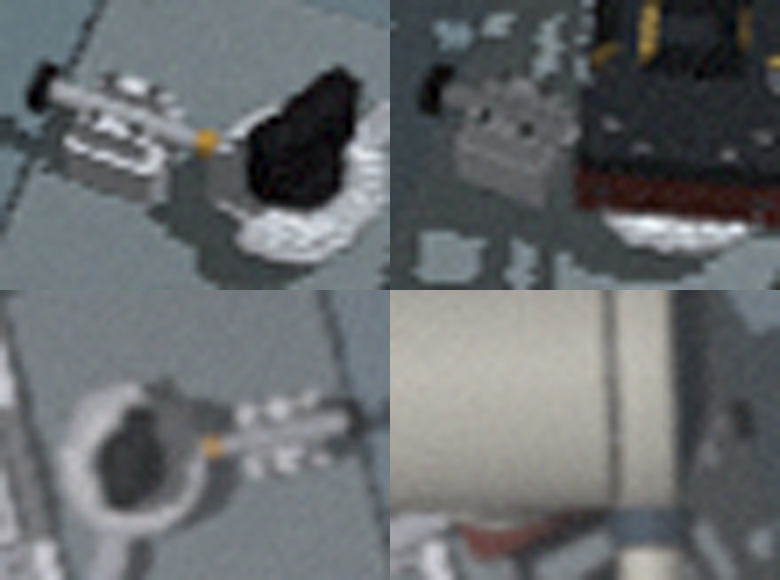

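Left is the start and right is now. The gripper hides the roller, but the plunger button has moved slightly inward (42→45). Negative Mz means the knob is pulling onward, so the roller is sliding into the notch. I'll follow it in small steps.

```bash
python3 -m creep '[0,0,0,-0.03,0,0,0,0]' >/dev/null; python3 st2.py;python3 -m creep '[0,0,0,-0.03,0,0,0,0]' >/dev/null; python3 st2.py
```

```text
12.15 yaw 115.12 F [-7.5 -6.7  5.8] Mz [-0.28 -0.32] (np.int64(0), None, None)
12.45 yaw 113.42 F [-6.5 -6.7  7. ] Mz [-0.17 -0.17] (np.int64(0), None, None)
```

```bash
python3 -m creep '[0,0,0,-0.02,0,0,0,0]' >/dev/null; python3 st2.py
```

```text
12.75 yaw 112.27 F [-6.  -5.9  7.5] Mz [-0.2  -0.21] (np.int64(0), None, None)
```

```bash
python3 -m creep '[0,0,0,0,0,0,0,0,0,0,0,0,0,0,0,0]' 48 10; python3 -m creep '[0,0,15,0,0,0,30,0,0,0,45,0,30,0,45,0,45,0,20,0,40,0,0,0,0,0,0,0,0,0,0,0]'
python3 - <<'E'
from h import *
K,R,t=cam("wrist"); a,d=read_camera("wrist"); np.savez("w6.npz",a=a,d=d,K=K,R=R,t=t); c=(K,R,t)
o,_=ray(c,0,0); vv,uu=np.mgrid[0:384,0:512]
rays=np.einsum('ij,jkl->ikl',c[1].T@np.linalg.inv(K),np.array([uu,vv,np.ones_like(uu)],float))
P=o[:,None,None]+rays*d
near=(np.hypot(P[0]-.517,P[1]-.043)<.05); m=near&(P[2]>.075)&(P[2]<.086)
r=cv2.minAreaRect(np.stack([P[0][m],P[1][m]],1).astype(np.float32)*1000); print("grip",m.sum(),r)
ai=a.astype(int); y=(ai[...,2]>150)&(ai[...,1]>100)&(ai[...,0]<90)&near
v,u=np.nonzero(y); p=plane(c,u.mean(),v.mean(),.0425)*1000; print("roller",y.sum(),p,np.hypot(*(p[:2]-r[0])))
q=proj(c,[.517,.043,.042]).astype(int); print(q,monitor.read_state()["position"],monitor.read_state()["time_s"])
x=max(q[0]-80,0); yy=max(q[1]-70,0); cv2.imwrite("pics/w6.png",cv2.resize(a[yy:yy+140,x:x+180],None,fx=4.2,fy=4.2,interpolation=cv2.INTER_CUBIC))
E
```

```text
time_s: 13.15
position: [0.5183, 0.0425, 0.0524]
tcp_rot: [180.0, -0.0, 112.4]
wrist_force: [-0.3, 0.0, 0.4]
gripper_width: 0.0408
grip_force: 0.0
time_s: 13.95
position: [0.6311, 0.0422, 0.2033]
tcp_rot: [-179.9, -0.1, 112.3]
wrist_force: [-0.2, 0.2, 0.1]
gripper_width: 0.0422
grip_force: 0.0
grip 812 ((517.8720703125, 42.964195251464844), (14.489740371704102, 44.29701614379883), 19.81505012512207)
roller 8 [523.73208066  11.37733252  42.5       ] 32.125840354328346
[145 127] [0.63050913 0.04226685 0.20426704] 14.0
```

View pics/w6.png

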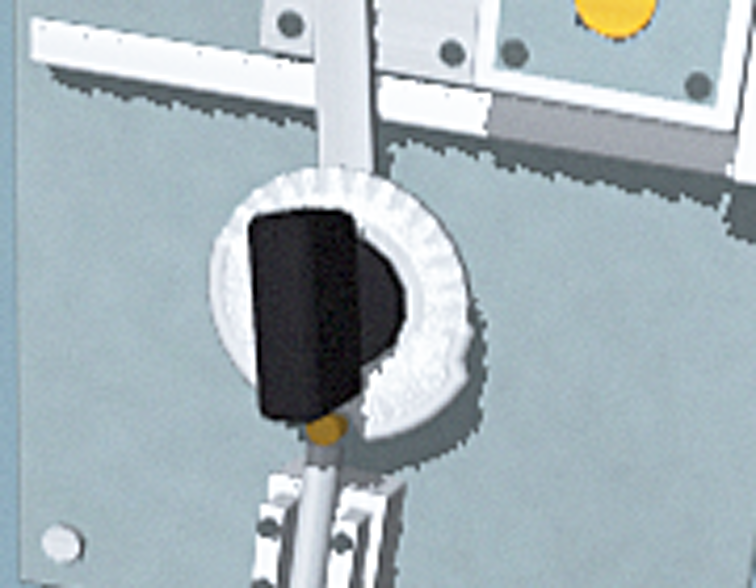

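The roller (325,428) sits in the notch behind the grip, with the wall to its right. The tongue lies across the foot, and the knob pulled itself on 2.5° when released. Last, a check that the module hasn't moved since it was pushed home.

Run:
```python
from h import *
for n in ("w2","w6"):
    z=np.load(n+".npz"); c=(z["K"],z["R"],z["t"]); a=z["a"].astype(int)
    y=((a[...,2]>180)&(a[...,1]>120)&(a[...,0]<90)).astype(np.uint8)
    N,L,S,C=cv2.connectedComponentsWithStats(y)
    for i in range(1,N):
        p=plane(c,*C[i],.047)
        if S[i,4]>60 and abs(p[1]-.13)<.04: print(n,S[i,4],p.round(4))
```

```text
w2 235 [0.5556 0.1307 0.047 ]
w6 315 [0.5552 0.1304 0.047 ]
```

```bash
python3 -c "
from cell import ticket; print(ticket.job_done())"
```

```text
the job is handed in; nothing more can be done
None
```

The job is handed in: the module is home against the end stop, the cam knob is turned clockwise about 55° until the roller dropped into the notch, the tongue lies across the module's foot, and the gripper has let go and stands clear.

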